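Load a whetstone into the spring-jaw stone holder

ROBOT

A 6-joint arm with a two-finger parallel gripper is mounted at the origin on a cart in front of the work surface, level with it; the furniture and walls round the work are solid. World frame = base frame: x ahead of the robot, y to its left, z up, the work surface at z = 0. Lengths are in m, angles in rad, forces in N, time in s.
With the tool pointing down it reaches from about 0.35 to 0.8 m from the base axis. Payload 7.3 kg.
Tool frame: the origin (TCP) lies between the finger pads; the fingertips stand 25 mm ahead of it and the grasp point (between the pads) lies 6 mm ahead of it (r.tip_extent is the distance from the TCP to the fingertips, in m); z points along the fingers, y is the line along which they close (so a half turn about z gives the same grasp; the last joint's range is limited). The gripper opens to 85 mm and grips with 20 to 120 N. Pads are 22 mm wide; open, the fingers measure 114 mm over their backs; the gripper's body (76 mm by 85 mm) begins 54 mm behind the grasp point. The pads swing forward as they close: fully open they stand 13 mm farther back than shut.
Start: joints at [0.966, 0.342, 1.524, -0, 1.275, -0.146], TCP at [0.232, 0.471, 0.232] pointing down, gripper open.
Joint ranges: [-2.53, 2.53], [-0.77, 2.02], [0.04, 2.7], [-1, 4.14], [0.28, 2.66], [-3.11, 3.11]. Speed limits (rad/s): [2.57, 2.57, 3.14, 3.14, 3.14, 3.14].

INTERFACE

Orientations are given as a unit quaternion [x, y, z, w].
In Python, from workcell import r, command_gripper, optics gives the robot as it stands. The module is installed in compiled form; this text tells all that it offers. Calls block until the motion is done:
- r.reach(position, orientation): joint-space move of the TCP to a pose.
- r.move_straight(position, orientation=None, speed=0.15, max_force=None): straight line of the TCP; orientation=None keeps the orientation; speed is the mean speed in m/s. With max_force (N) it stops when the force on the tool has changed by that much, and returns True; else False.
- r.movej(angles): joint-space move.
- command_gripper(opening, force=None): finger opening in m; force is the grip in N (None keeps the last); returns when the fingers have stopped.
- r.hold(seconds).
- r.solve_ik(position, orientation): joint angles nearest the present ones, or None.
- r.read_state(): the state.
- optics.get_image(name): name is "scene" or "top"; returns (picture, depth): 400x640x3 uint8, red, green, blue; 400x640 float32, m along the optical axis (not along the pixel's ray), 0 where there is no reading.
- optics.camera_model(name): a dict with "K" (3x3 intrinsics, pixels), "k1" (the pictures are not rectified: a ray, as slopes to the right and down, at radius r is drawn at 1 + k1 r^2 times it, then the intrinsics apply), "R" (3x3) and "t" (3): a world point X has camera coordinates R X + t. Camera axes: x right, y down, z forward; pixel columns grow to the right and rows downward; lengths in m; the calibration is good to about 2 mm. A picture is of the moment at which its call begins. camera_model takes no time and is no camera call.
A pose or a line that the arm cannot do raises r.PlanningError and nothing moves.
- r.finish_job(): hands the job in; it is judged then, once.
The state is a dict: "time_s": time; "joint_positions": joint angles; "dq": joint speeds; "tau": joint torques, N m; "eef_pos": TCP position; "eef_rot": TCP orientation; "contact_force": force on the tool from outside, world axes, zero at the start; "torque": the same for the moment, N m; "grip_width": finger opening in m; "grip_force": force on a finger pad.
Only numpy, scipy, OpenCV 4.12 (cv2) and the standard library are available. Lean on these libraries where they do the work, as an engineer would, in place of code of your own. Each camera call takes 0.05 s, during which the arm holds its last target. There are 200 camera calls.

TASK

Clamp the grey whetstone into the stone holder for sharpening: holding it nose-down, slip one end under the lip of the spring jaw, push the jaw back with it, then tip the other end down behind the fixed stop so that the stone lies flat on the bed, gripped between jaw and stop. Let go of it, and leave the other things on the bench where they are.

Things in the scene. Friction and masses are not known exactly. Their poses are not given: they have to be found in the camera images.
- stone_center (a point): Centre (half-way up) of the grey whetstone: a plain dark grey block 45 (its x) x 104 (its y, long axis) x 22 mm (its z), 0.24 to 0.48 kg, lying flat and loose on the bench. Either end may go first, either face up. It is neither the orange stone nor the wooden offcut of similar length.
- bay (a point): Middle of the top of the stone holder's bed, 20 mm over the bench; +x to the spring jaw, y across, z up. The holder is fixed: wooden base 192 x 74 x 8 mm with a raised bed 38 mm wide from x = -52 to +60 mm. Beside the bed, x = -36 to +43 mm, the sides are open for fingers. A seated stone has its centre 11 mm above this point, its length along x.
- stop (a point): Middle of the top inner edge of the aluminium fixed stop: at bay x = -52 mm, 12 mm over the bed; its upright face looks to +x; the stop is 16 mm thick and 66 mm wide. Side cheeks as high as it, 52 mm apart inside, reach from it to bay x = -36 mm.
- guides (a point): Midway between the tops of the two aluminium jaw guides at their entry, bay x = +43 mm, 12 mm over the bed. The guides are 52 mm apart inside, 7 mm thick, and run to the end post at bay x = 95 to 105 mm, whose top is 18 mm over the bed. The stone's nose goes in between them.
- jaw_lip (a point): Lower edge of the overhanging lip of the dark steel spring jaw (49 mm wide), mid-width; moves with the jaw. It lies 26.5 mm over the bed (lip 5 mm thick) and 7 mm in front (-x) of the jaw's flat upright face. The jaw cannot be entered from straight above: the nose goes in beneath the lip, tilted nose-down (about 0.2 to 0.4 rad), pushing along +x.
- spring_jaw (a joint): Travel in m of the spring jaw along bay +x: 0 = out, 0.020 = fully back; its face is at bay x = 43 mm + travel. The spring pushes it out with 3 N at 0, 5.3 N at 0.009, 8 N at 0.020. When out, the bay is 95 mm long, shorter than the stone; a seated stone holds it at about 0.009. To tip the stone in past the stop, push it back 0.013 to 0.018.
- offcut_4: Bystander: loose light wooden offcut block 45 x 107 x 45 mm, one end cut aslant, lying on the bench; origin at the centre of its underside, long axis y. Its place and the grey stone's are exchanged at random.
- whetstone_orange: Bystander: loose large orange water stone on a wooden base, 65 x 200 x 32 mm, at the back of the work; origin at the centre of its underside, long axis y. Too large for the holder.
- block_plane: Bystander: loose metal block plane 46 x 160 x 43 mm, to the right of the holder; origin at the centre of its underside, long axis y.
Things that resemble listed ones, but are neither listed nor needed, are in the scene too. What is shaped like the part that bears stone_center but red or yellow is not meant.

How it is judged:
By the outcome, as a careful person would: the job done as asked, in the order asked, and still so for the second after the job is handed in, with the robot touching nothing.
It also fails if it takes over 45 s, if anything falls off the work surface, if the arm or the gripper's body presses on something with over 40 N, if the wrist force passes 120 N, or if a joint passes its speed limit or range.

## Working session

There is one attempt and no reset: what is moved stays moved. The work goes in short steps, each a Python script; the robot and the scene stay as the last script left them, time stands still between calls to the robot, and variables do not carry over. Pictures are saved under pics/ and viewed, at most 10 in all, crops included, and the job is handed in when it is done.

```bash
mkdir -p pics && python3 - <<'E'
from workcell import r, optics
import cv2, numpy as np
for n in ("scene","top"):
    p,d=optics.get_image(n); cv2.imwrite(f"pics/{n}0.png",p[:,:,::-1]); np.save(f"{n}0.npy",d)
    m=optics.camera_model(n); print(n,{k:np.round(v,4).tolist() for k,v in m.items()})
    print((d>0).mean())
s=r.read_state(); print(s["time_s"],s["eef_pos"],s["eef_rot"],s["grip_width"])
E
```

```text
scene {'K': [[503.9558, 0.0, 323.8356], [0.0, 503.9558, 200.98], [0.0, 0.0, 1.0]], 'k1': -0.0647, 'R': [[0.864, -0.5033, -0.0112], [-0.3616, -0.6049, -0.7095], [0.3503, 0.6171, -0.7046]], 't': [-0.5422, 0.2174, 1.2254]}
0.99590234375
top {'K': [[411.7008, 0.0, 319.15], [0.0, 411.7008, 192.0223], [0.0, 0.0, 1.0]], 'k1': -0.0839, 'R': [[0.0134, -0.9999, 0.0024], [-0.9972, -0.0135, -0.0739], [0.0739, -0.0014, -0.9973]], 't': [-0.0714, 0.5685, 1.2225]}
0.99587109375
0.1 [0.23229917 0.47042295 0.23150535] [ 2.27406743e-01  9.73799638e-01 -6.17681524e-04 -2.38476006e-04] 0.0853178897054558
```

View pics/scene0.png

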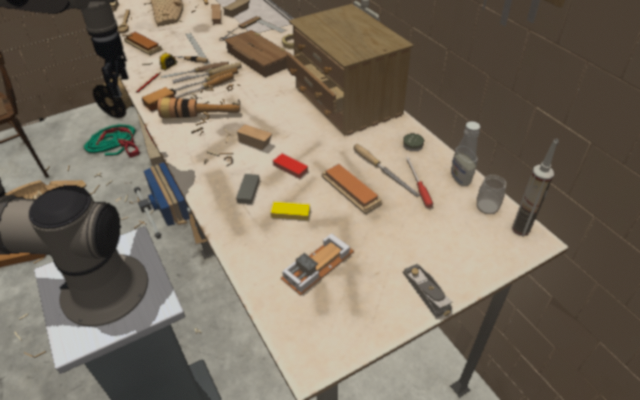

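View pics/top0.png

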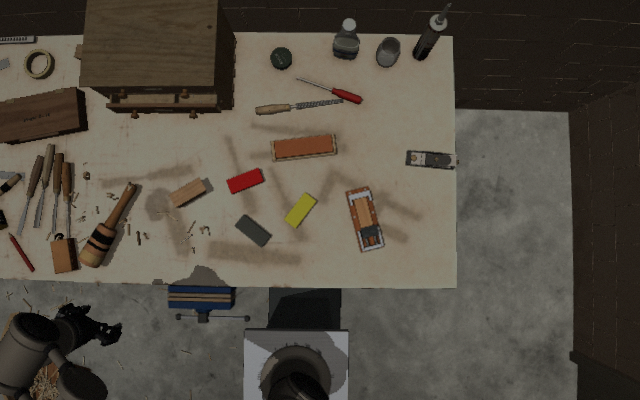

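The scene view shows the grey stone at (248,188) and the holder at (317,263). In the top view they are at (253,230) and (365,219), with the dark jaw at the end nearest the robot (372,235). The offcut is at (189,193). Next I'll measure from depth in both views.

```bash
cat > h.py <<'E'
import cv2, numpy as np
from workcell import r, command_gripper, optics
from scipy.spatial.transform import Rotation as Ro
def cloud(n,d):
    m=optics.camera_model(n); v,u=np.mgrid[0:400,0:640]
    p=np.stack([u,v],-1).reshape(-1,1,2).astype(float)
    k=cv2.undistortPoints(p,np.array(m["K"]),np.array([m["k1"],0,0,0.])).reshape(400,640,2)
    X=np.dstack([k,np.ones((400,640))])*d[...,None]
    return (X-np.array(m["t"]))@np.array(m["R"])   # world
def rect(P):
    c,s,a=cv2.minAreaRect((P[:,:2]*1000).astype(np.float32)); 
    if s[0]<s[1]: s=s[::-1]; a+=90
    return np.round(c,1),np.round(s,1),a
E
python3 - <<'E'
from h import *
for n,box,hb in (("top",(225,205,280,255),(335,180,395,258)),("scene",(230,165,265,210),(275,230,360,300))):
    d=np.load(f"{n}0.npy"); img=cv2.imread(f"pics/{n}0.png"); W=cloud(n,d)
    x0,y0,x1,y1=box; P=W[y0:y1,x0:x1].reshape(-1,3); C=img[y0:y1,x0:x1].reshape(-1,3).astype(int)
    print(n,"bench z",np.median(P[(C.sum(1)>330)][:,2]))
    k=(P[:,2]>.015)&(P[:,2]<.04); Q=P[k]; print("stone",rect(Q),np.percentile(Q[:,2],[10,50,90]),k.sum())
    x0,y0,x1,y1=hb; P=W[y0:y1,x0:x1]
    k=P[...,2]>.012; Q=P[k]; print("holder>12mm",rect(Q),k.sum(),np.percentile(Q[:,2],[50,90,99]))
    for lo,hi in ((.016,.024),(.028,.036),(.036,.041),(.043,.06)):
        Q=P[(P[...,2]>lo)&(P[...,2]<hi)]; print(lo,hi,len(Q),np.round(Q.mean(0)*1000,1),rect(Q))
    c=cv2.resize(img[y0:y1,x0:x1],None,fx=6,fy=6,interpolation=cv2.INTER_CUBIC)
    h=np.clip(P[...,2]*1000/60*255,0,255).astype(np.uint8); h=cv2.applyColorMap(cv2.resize(h,None,fx=6,fy=6,interpolation=0),cv2.COLORMAP_JET)
    o=np.hstack([c,h]); f=min(1,800/o.shape[1]); cv2.imwrite(f"pics/{n}_hold.png",cv2.resize(o,None,fx=f,fy=f))
E
```

```text
top bench z 0.0013555479440361539
stone (array([452.2, 136.4]), array([105.4,  46. ]), 52.530418395996094) [0.01895294 0.0218855  0.02521797] 533
holder>12mm (array([ 475.9, -151.7]), array([185.5, 172.6]), 14.965462684631348) 980 [0.02951333 0.05209269 1.26130112]
0.016 0.024 356 [ 510.6 -197.1   19.8] (array([ 491.6, -198.3]), array([162.7,  61.1]), 13.559659004211426)
0.028 0.036 274 [ 489.9 -202.    31.8] (array([ 484.6, -204.5]), array([172.5,  66.1]), 14.965462684631348)
0.036 0.041 60 [ 415.6 -222.2   37.8] (array([ 479.2, -206.2]), array([161.5,  58. ]), 12.316034317016602)
0.043 0.06 179 [ 455.6 -212.9   51.6] (array([ 455.6, -213.1]), array([48.7, 31.2]), 104.57881927490234)
scene bench z 0.0023399146781581774
stone (array([451. , 135.9]), array([109.5,  45.9]), 52.580936431884766) [0.01897346 0.02251309 0.02544979] 411
holder>12mm (array([ 293.4, -493.5]), array([864.6, 170.2]), 55.382205963134766) 1527 [0.03004333 0.05253527 1.01159721]
0.016 0.024 461 [ 505.5 -202.9   20.7] (array([ 484.9, -206.2]), array([171.5,  66.2]), 14.453202247619629)
0.028 0.036 401 [ 480.7 -209.8   32.6] (array([ 485.4, -205.6]), array([177.8,  70.2]), 14.907394409179688)
0.036 0.041 130 [ 438.  -220.1   38.4] (array([ 482.7, -204.8]), array([174.3,  63. ]), 14.576839447021484)
0.043 0.06 253 [ 452.8 -214.6   52.2] (array([ 437.8, -217.9]), array([67.4, 49. ]), 16.132360458374023)
```

View pics/top_hold.png

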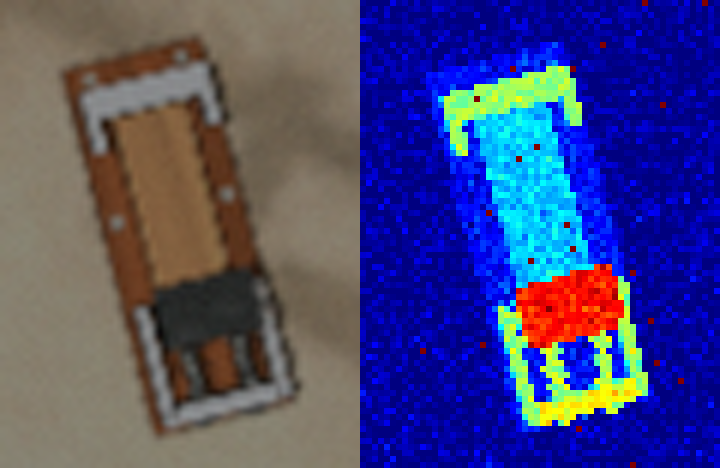

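View pics/scene_hold.png

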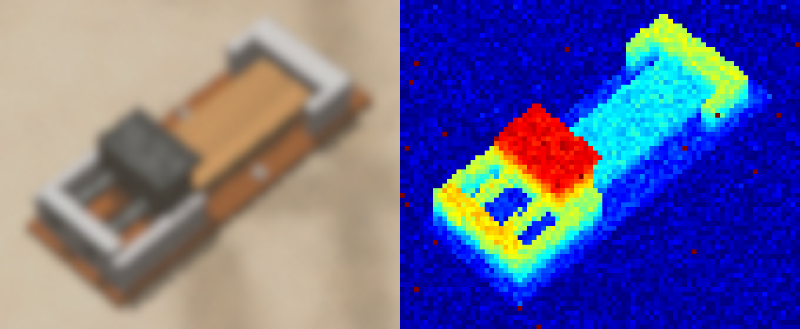

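Both crops agree. Bay +x points towards the robot, with the jaw at the near end and out (height map red) and the stop at the far end. I'll fit a holder template to both clouds, then pick the stone.

```bash
cat >> h.py <<'E'
def rot(a,th=0):  # tool x at world angle a (deg), pointing down, then tipped by th so that tool -x goes down
    c,s=np.cos(np.radians(a)),np.sin(np.radians(a))
    R0=Ro.from_matrix(np.array([[c,s,0],[s,-c,0],[0,0,-1.]]))
    return (Ro.from_rotvec(th*np.array([s,-c,0]))*R0)
E
python3 - <<'E'
from h import *
from scipy.optimize import minimize
def H(x,y):
    ay=abs(y); h=np.zeros_like(x)
    h[(x>-78)&(x<114)&(ay<37)]=8     # ends of base only roughly known: excluded below
    h[(x>-52)&(x<60)&(ay<19)]=20
    h[(x>-68)&(x<-52)&(ay<33)]=32
    h[(x>-52)&(x<-36)&(ay>26)&(ay<33)]=32
    h[(x>43)&(x<95)&(ay>26)&(ay<33)]=32
    h[(x>95)&(x<105)&(ay<33)]=38
    return h
res=[]
for n,hb in (("top",(335,180,395,258)),("scene",(275,230,360,300))):
    d=np.load(f"{n}0.npy"); x0,y0,x1,y1=hb; P=cloud(n,d)[y0:y1,x0:x1].reshape(-1,3)*1000
    P=P[(P[:,2]>-10)&(P[:,2]<70)]; b=np.median(P[P[:,2]<5][:,2]); 
    def f(p,jit=np.array([(i,j) for i in(-1.5,0,1.5) for j in(-1.5,0,1.5)])):
        a=np.radians(p[2]); q=P[:,:2]-p[:2]; x=-(q[:,0]*np.cos(a)+q[:,1]*np.sin(a)); y=-(-q[:,0]*np.sin(a)+q[:,1]*np.cos(a))
        k=~((x>30)&(x<93)&(abs(y)<26))
        h=np.mean([H(x+i,y+j) for i,j in jit],0)
        return np.minimum(abs(P[:,2]-b-h),12)[k].mean()
    best=min((minimize(f,[503+i,-200+j,14.8],method="Nelder-Mead",options=dict(initial_simplex=np.array([503+i,-200+j,14.8])+np.array([[0,0,0],[4,0,0],[0,4,0],[0,0,2]]))) for i in(-3,0,3) for j in(-3,0,3)),key=lambda s:s.fun)
    print(n,b,best.x,best.fun); res.append(best.x)
b=np.mean(res,0); np.save("bay.npy",b); print(b, r.tip_extent)
A=rot(52.5).as_quat()
for p in ((.4516,.1362,.12),(.4516,.1362,.026)): print(np.round(r.solve_ik(p,A),2))
a=b[2]
for p,th in ((( .52,-.195,.1),.32),((.5,-.2,.05),0)): print(r.solve_ik(p,rot(a,th).as_quat()), rot(a,th).as_matrix()[:,2])
E
```

```text
top 0.9949829183796997 [ 503.88883726 -200.100585     15.04315484] 2.365241578409618
scene 2.3113620197138287 [ 505.32087092 -197.71199643   14.90408548] 2.3483779649080723
[ 504.60485409 -198.90629072   14.97362016] 0.025
[ 0.13  0.38  1.82 -0.    0.94  0.78]
[ 0.13  0.53  1.91 -0.    0.7   0.78]
[-0.63873192  0.44132604  1.84364637  0.39611876  0.69276024  0.38488039] [ 0.30388542  0.08127591 -0.94923542]
[-5.22857896e-01  5.78776609e-01  1.70691139e+00 -4.44089210e-16
  8.55904657e-01  7.86599458e-01] [ 0.  0. -1.]
```

```bash
python3 - <<'E'
from h import *
A=rot(52.5).as_quat()
r.reach((.4516,.1362,.10),A)
print(r.read_state()["time_s"])
hit=r.move_straight((.4516,.1362,.0265),speed=.08,max_force=8)
s=r.read_state(); print(hit,s["eef_pos"],s["contact_force"])
command_gripper(.03,90)
s=r.read_state(); print(s["time_s"],s["eef_pos"],s["contact_force"],s["grip_width"],s["grip_force"],r.tip_extent)
r.move_straight((.4516,.1362,.12),speed=.15)
s=r.read_state(); print(s["time_s"],s["contact_force"],s["grip_width"],s["grip_force"])
b=np.load("bay.npy"); 
# pre-entry, 5 cm above
r.reach((.53,-.192,.16),rot(b[2],.32).as_quat())
print(r.read_state()["time_s"])
im=[]
for n,c in (("top",(300,150,420,270)),("scene",(240,190,380,310))):
    p,d=optics.get_image(n); np.save(f"{n}1.npy",d); cv2.imwrite(f"pics/{n}1.png",p[:,:,::-1])
    x0,y0,x1,y1=c; im.append(cv2.resize(p[y0:y1,x0:x1,::-1],(400,400),interpolation=cv2.INTER_CUBIC))
cv2.imwrite("pics/pre.png",np.hstack(im))
E
```

```text
1.65
False [0.451933   0.13627631 0.02687292] [0.62871192 0.77135952 0.71374029]
3.2917 [0.45162234 0.13619898 0.02653855] [ 0.72594453 -0.37345196 -0.98291419] 0.030030567933187025 0.0 0.025
4.0667 [-0.6088924  -0.30550779  0.12787946] 0.03027686241382196 0.0
5.35
```

View pics/pre.png

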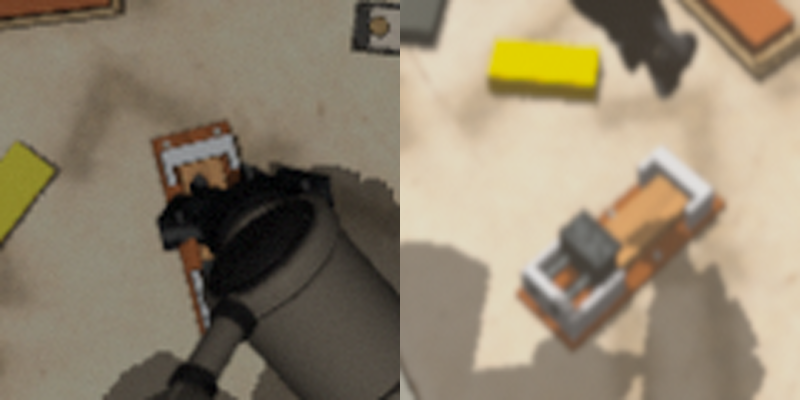

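The pick failed: the gripper closed empty and the grey stone is still on the bench. I'll look at the stone and re-measure it.

```bash
python3 - <<'E'
from h import *
for n,box in (("top",(225,205,280,255)),("scene",(230,165,265,210))):
    d=np.load(f"{n}1.npy"); W=cloud(n,d); x0,y0,x1,y1=box; P=W[y0:y1,x0:x1].reshape(-1,3)
    Q=P[(P[:,2]>.015)&(P[:,2]<.04)]; print(n,rect(Q),np.median(Q[:,2]),np.round(Q.mean(0),4))
# check of tool pose vs image: where TCP projects
m=optics.camera_model("scene"); s=r.read_state(); print(s["eef_pos"],s["joint_positions"],s["grip_width"])
im=[]
for n,X in (("scene",s["eef_pos"]),("top",s["eef_pos"])):
    m=optics.camera_model(n); rv=cv2.Rodrigues(np.array(m["R"]))[0]
    T=Ro.from_quat(s["eef_rot"]).as_matrix(); tip=X+.025*T[:,2]
    uv=cv2.projectPoints(np.array([X,tip]),rv,np.array(m["t"]),np.array(m["K"]),np.array([m["k1"],0,0,0.]))[0].reshape(2,2); print(n,uv)
    p=cv2.imread(f"pics/{n}1.png"); c=np.clip(uv[0].astype(int),100,1000); 
    for q in uv: cv2.circle(p,tuple(np.round(q).astype(int)),1,(0,255,0),-1)
    a=int(uv[0][0])-70;b=max(0,int(uv[0][1])-70); im.append(cv2.resize(p[b:b+140,a:a+140],(400,400)))
cv2.imwrite("pics/chk.png",np.hstack(im))
E
```

```text
top (array([451.9, 136.5]), array([105.2,  45.8]), 52.25153350830078) 0.02185999418020191 [0.4518 0.1361 0.0219]
scene (array([450.3, 134.5]), array([111.3,  45.9]), 53.22970962524414) 0.022370087480963786 [0.4492 0.1318 0.0225]
[ 0.53012053 -0.19050933  0.15969146] [-0.61892037  0.36664167  1.75691839  0.33252194  0.83960566  0.48733162] 0.030442226385870064
scene [[328.05759931 212.77610492]
 [330.4051151  217.96286703]]
top [[366.36935357 203.44068227]
 [364.62238409 201.07004235]]
```

View pics/chk.png

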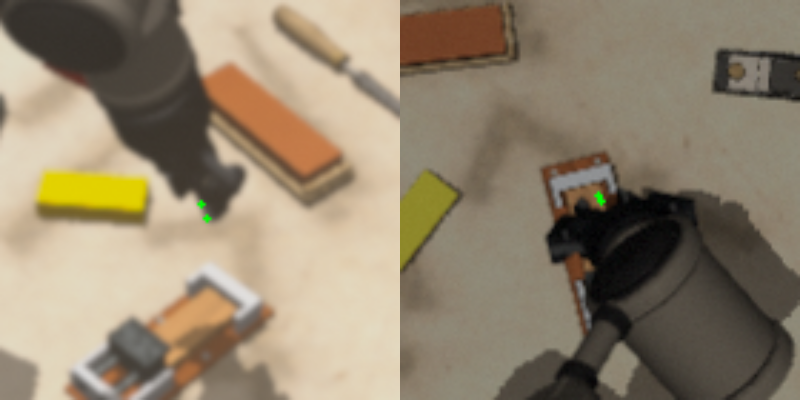

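```bash
python3 - <<'E'
from h import *
s=r.read_state(); T=Ro.from_quat(s["eef_rot"]).as_matrix(); X=s["eef_pos"]
for n in ("scene","top"):
    W=cloud(n,np.load(f"{n}1.npy")).reshape(-1,3); L=(W-X)@T
    Q=L[(abs(L[:,0])<.06)&(abs(L[:,1])<.09)&(L[:,2]>-.12)&(W[:,2]>.09)]*1000
    print(n,len(Q))
    for z in range(-60,40,6):
        q=Q[(Q[:,2]>=z)&(Q[:,2]<z+6)]
        if len(q)>2: print(z,len(q),"x",np.round(np.percentile(q[:,0],[2,98])),"y",np.round(np.percentile(q[:,1],[2,50,98])))
E
```

```text
scene 493
-60 22 x [-13.   8.] y [-19.  27.  48.]
-54 28 x [-12.   9.] y [-40.  23.  46.]
-48 14 x [-12.  -5.] y [-26. -18.  31.]
-42 11 x [-11.  -4.] y [-21. -17.  22.]
-36 4 x [-10.  -7.] y [-19. -15. -15.]
-30 16 x [-10.  -3.] y [-20.  -0.  26.]
-24 10 x [-10.  -4.] y [-20.  17.  26.]
-18 18 x [-10.   6.] y [-18.  20.  28.]
-12 18 x [-10.   4.] y [-22.  17.  27.]
-6 8 x [-9.  3.] y [-18. -16.  20.]
top 364
-60 36 x [-6. 11.] y [-45. -34.  48.]
-54 24 x [-6. 12.] y [-47. -28.  44.]
-48 11 x [ 5. 12.] y [-36. -24.  30.]
-42 4 x [ 6. 10.] y [-26.  16.  20.]
-36 5 x [ 8. 10.] y [-21. -16.  18.]
-30 3 x [ 9. 10.] y [15. 18. 20.]
-24 9 x [ 3. 10.] y [-29. -17.  28.]
-18 8 x [ 5. 10.] y [-24.  -1.  24.]
-12 9 x [-1.  9.] y [-28.  15.  28.]
-6 5 x [-2.  9.] y [-19.  17.  24.]
```

The depth clouds show that at 30 mm opening the fingertips reach only about 0 mm ahead of the reported TCP, not 25 mm. So the fingers closed just over the stone. I'll retry with a guarded descent to find the bench by contact.

```bash
python3 - <<'E'
from h import *
q=rot(52.5).as_quat(); x,y=.4516,.1362
command_gripper(.062,90)
r.reach((x,y,.07),q)
r.move_straight((x,y,.03),speed=.1,max_force=15)
hit=r.move_straight((x,y,-.012),speed=.03,max_force=6)
s=r.read_state(); z=s["eef_pos"][2]; print(hit,s["eef_pos"],s["contact_force"],s["time_s"])
r.move_straight((x,y,z+.005),speed=.05)
command_gripper(.03,90)
s=r.read_state(); print(s["eef_pos"],s["contact_force"],s["grip_width"],s["grip_force"],s["time_s"])
if s["grip_width"]>.04:
    r.move_straight((x,y,.12),speed=.15)
    s=r.read_state(); print(s["contact_force"],s["grip_width"],s["grip_force"],s["time_s"])
    for n in ("scene","top"):
        p,d=optics.get_image(n); cv2.imwrite(f"pics/{n}2.png",p[:,:,::-1]); np.save(f"{n}2.npy",d)
    T=Ro.from_quat(s["eef_rot"]).as_matrix(); X=s["eef_pos"]
    for n in ("scene","top"):
        W=cloud(n,np.load(f"{n}2.npy")).reshape(-1,3); L=(W-X)@T
        Q=L[(abs(L[:,0])<.07)&(abs(L[:,1])<.09)&(L[:,2]>-.08)&(W[:,2]>.06)]*1000
        for z in range(-40,45,5):
            k=Q[(Q[:,2]>=z)&(Q[:,2]<z+5)]
            if len(k)>2: print(n,z,len(k),"x",np.round(np.percentile(k[:,0],[1,99])),"y",np.round(np.percentile(k[:,1],[1,99])))
E
```

```text
True [ 0.4514834   0.13618012 -0.0047264 ] [-2.00329802 -0.28088777  7.9327188 ] 8.7833
[0.45156708 0.13617107 0.00058917] [-2.29873887 -0.98918223  6.41691115] 0.043010582467526016 92.61885523796082 9.3417
[-0.18938447  0.99504565 -3.18996602] 0.043024549203350866 91.71052694320679 10.2917
scene -40 26 x [-14.  11.] y [-32.  35.]
scene -35 16 x [-15.   7.] y [-29.  34.]
scene -30 23 x [-29.  34.] y [-33.  35.]
scene -25 279 x [-56.  46.] y [-29.  32.]
scene -20 101 x [-57.  49.] y [-32.  34.]
scene -15 39 x [-57.   2.] y [-30.  34.]
scene -10 31 x [-56.  -7.] y [-17.  28.]
scene -5 21 x [-56.  -9.] y [-17.  28.]
scene 0 7 x [-52. -19.] y [-17.  21.]
top -30 5 x [-50. -29.] y [-14.  16.]
top -25 84 x [-52. -22.] y [-21.  22.]
top -20 42 x [-52. -10.] y [-18.  31.]
top -15 5 x [-52. -15.] y [-6. 23.]
top -10 8 x [-52.  -6.] y [-20.  33.]
top -5 5 x [-52. -21.] y [-17.  23.]
```

The stone is held: 43 mm width, 92 N grip, 3.2 N weight. Its underside is about level with the TCP and it is centred lengthwise. Next are the guarded descent to the bed, nose-down, and then entry under the lip.

```bash
cat >> h.py <<'E'
bay=np.load("bay.npy")/np.array([1000,1000,1]); ab=np.radians(bay[2])
ex=-np.array([np.cos(ab),np.sin(ab),0]); ey=np.array([np.sin(ab),-np.cos(ab),0])
def pose(bx,bz,th,dy=0):   # bottom nose corner at bay (bx,bz) m, nose down by th
    u=np.array([np.cos(th),-np.sin(th)]); n=np.array([np.sin(th),np.cos(th)])
    p=np.array([bx,bz])-.052*u+.0006*n
    return np.array([bay[0],bay[1],.020+p[1]])+ex*p[0]+ey*dy, rot(bay[2],th).as_quat()
def F():
    s=r.read_state(); f=np.array(s["contact_force"]); return np.round([f@ex,f@ey,f[2]],1),s
def bx_of(s,th): # inverse of pose
    d=s["eef_pos"]-np.array([bay[0],bay[1],.020]); u=np.array([np.cos(th),-np.sin(th)]); n=np.array([np.sin(th),np.cos(th)])
    return np.array([d@ex,d[2]])+.052*u-.0006*n
E
python3 - <<'E'
from h import *
th=.3
r.reach(*pose(.018,.055,th)); 
r.move_straight(*pose(.018,.012,th),speed=.1)
r.hold(.2); f0,s=F(); print(f0,bx_of(s,th),s["time_s"])
hit=r.move_straight(*pose(.018,-.006,th),speed=.02,max_force=3)
f,s=F(); b=bx_of(s,th); print(hit,f-f0,b)
z=b[1]+.001
r.move_straight(*pose(.018,z,th),speed=.03); r.hold(.15); f0,s=F(); print("lifted",f0,bx_of(s,th),s["time_s"])
r.move_straight(*pose(.030,z,th),speed=.04)
for x in np.arange(.030,.0461,.002):
    r.move_straight(*pose(x,z,th),speed=.03); f,s=F(); print(round(x,3),f-f0,bx_of(s,th),s["grip_width"])
    if f0[0]-f[0]>2.5 or abs((f-f0)[2])>6: break
print(s["time_s"]); np.save("st.npy",[x,z,*f0])
im=[]
for n,c in (("top",(300,150,420,270)),("scene",(255,200,375,320))):
    p,d=optics.get_image(n); np.save(f"{n}3.npy",d)
    x0,y0,x1,y1=c; im.append(cv2.resize(p[y0:y1,x0:x1,::-1],(400,400),interpolation=cv2.INTER_CUBIC))
cv2.imwrite("pics/entry.png",np.hstack(im))
E
```

```text
[ 0.3  0.5 -3.5] [0.01763023 0.01277064] 12.4583
True [ 0.1 -0.5  9.1] [ 0.01781217 -0.0003111 ]
lifted [-0.2 -0.7 -3.4] [0.01819845 0.00032127] 13.4917
0.03 [-0.1  1.1 -0.2] [0.02988181 0.0007234 ] 0.04308236916913179
0.032 [-0.1  1.3  0.4] [0.03210706 0.0006474 ] 0.04313177862196804
0.034 [-0.1  1.5 -0.1] [0.03412661 0.00066987] 0.04354608684797279
0.036 [-0.3  1.1 -0.7] [0.0361186  0.00069367] 0.04319165521958359
0.038 [-3.7 -0.2 -0.6] [0.0377177  0.00085252] 0.04323672572609314
15.1917
```

View pics/entry.png

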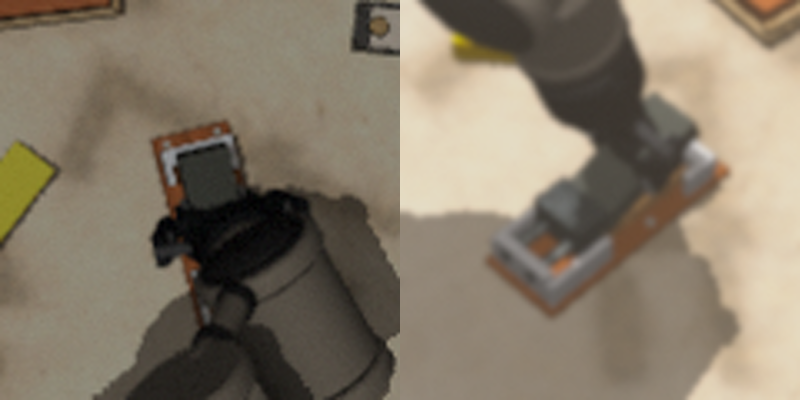

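The entry picture shows the nose under the jaw lip and the tail above the stop. Contact came at −3.7 N, where predicted (B ≈ 37 mm). Next I push the jaw back about 15.5 mm and tip the tail down.

```bash
python3 - <<'E'
from h import *
x,z,*f0=np.load("st.npy"); th=.3; f0=np.array(f0)
for x in (.042,.047,.0523):
    h=r.move_straight(*pose(x,z,th),speed=.04,max_force=12); f,s=F(); print(h,x,f-f0,bx_of(s,th)*1000,s["grip_width"])
Tx=.0523+.022*np.sin(.3)
for th in (.25,.2,.15,.1,.05,0.):
    h=r.move_straight(*pose(Tx-.022*np.sin(th),z*th/.3+.0002,th),speed=.03,max_force=18); f,s=F(); print(h,th,f-f0,bx_of(s,th)*1000,s["grip_width"],s["time_s"])
    if h: break
im=[]
for n,c in (("top",(300,150,420,270)),("scene",(255,200,375,320))):
    p,d=optics.get_image(n); np.save(f"{n}4.npy",d)
    x0,y0,x1,y1=c; im.append(cv2.resize(p[y0:y1,x0:x1,::-1],(400,400),interpolation=cv2.INTER_CUBIC))
cv2.imwrite("pics/flat.png",np.hstack(im))
E
```

```text
False 0.042 [-4.4  0.3  0.2] [41.82495633  0.84955316] 0.04296371446718697
False 0.047 [-4.9  0.8 -1.2] [46.67756798  0.87074672] 0.043389774425687574
False 0.0523 [-6.9 -0.4 -1.2] [51.79172877  0.92318956] 0.043556758202473796
False 0.25 [-7.   0.3 -0.4] [52.11506069  1.12187622] 0.04346141480561993 16.35
False 0.2 [-6.2  2.   0.7] [52.98046007  1.06569386] 0.04354273977620662 16.6
False 0.15 [-5.9  1.3 -0.3] [53.91632608  0.95875645] 0.043122531808514844 16.85
False 0.1 [-6.5  0.2  0.5] [54.87302575  0.83955489] 0.04335742772956686 17.1
False 0.05 [-5.4  2.   0.4] [55.87927052  0.68831406] 0.04293758494008715 17.35
False 0.0 [-7.2  1.2  0.8] [56.84618347  0.60318688] 0.04299501726166791 17.6
```

View pics/flat.png

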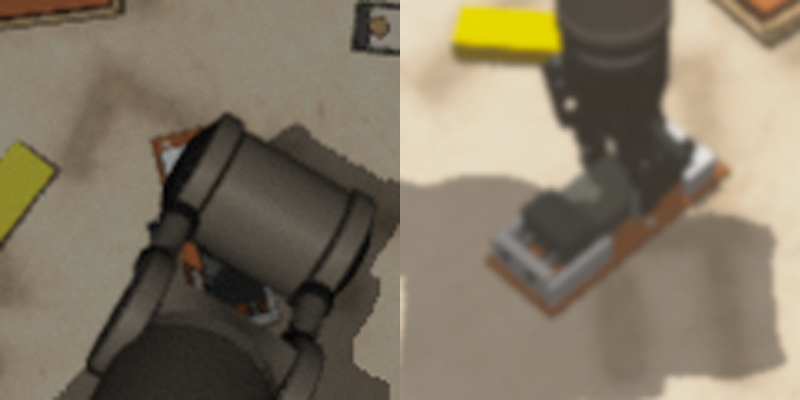

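The stone is lying flat behind the stop, with the jaw pushed back and no unexpected forces. Now I press it to the bed, ease it to the stop, release, and check.

```bash
python3 - <<'E'
from h import *
f0,s=F(); b=bx_of(s,0)
h=r.move_straight(*pose(.0568,-.003,0),speed=.02,max_force=6); f,s=F(); b=bx_of(s,0); print(h,f,b*1000)
h=r.move_straight(*pose(.048,b[1],0),speed=.03,max_force=9); f,s=F(); b=bx_of(s,0); print("stop",h,f,b*1000,s["time_s"])
command_gripper(.064); f,s=F(); print(f,s["grip_width"])
p=s["eef_pos"]; r.move_straight((p[0],p[1],.16),speed=.12)
r.reach((.35,.12,.25),rot(52.5).as_quat()); print(r.read_state()["time_s"])
im=[]
for n,c in (("top",(310,160,410,260)),("scene",(265,210,365,310))):
    p,d=optics.get_image(n); W=cloud(n,d); x0,y0,x1,y1=c
    im.append(cv2.resize(p[y0:y1,x0:x1,::-1],(400,400),interpolation=cv2.INTER_CUBIC))
    P=W[y0:y1,x0:x1].reshape(-1,3); q=P-np.array([bay[0],bay[1],0]); a=q@ex*1000; y=q@ey*1000; zz=P[:,2]*1000
    for lo in range(-52,36,11):
        k=(a>lo)&(a<lo+11)&(abs(y)<18)&(zz<80); print(n,lo,k.sum(),np.round(np.median(zz[k]),1))
    k=(zz>47)&(zz<60)&(abs(y)<25)&(a<90); print("jaw a",np.percentile(a[k],[2,98]))
cv2.imwrite("pics/done.png",np.hstack(im))
E
```

```text
True [-0.  -1.2  4.8] [5.62793328e+01 4.98652762e-02]
stop True [2.  0.9 5.1] [5.28346692e+01 3.10091488e-02] 18.1667
[-0.1 -0.3  0.1] 0.06374282132912575
21.1833
top -52 44 41.0
top -41 46 42.5
top -30 44 41.4
top -19 46 42.0
top -8 44 42.6
top 3 43 42.5
top 14 45 43.0
top 25 45 41.8
jaw a [ 1.49664528 75.91696669]
scene -52 50 43.7
scene -41 48 44.4
scene -30 49 43.9
scene -19 53 43.6
scene -8 49 43.5
scene 3 56 43.5
scene 14 53 44.3
scene 25 49 43.9
jaw a [-19.98025329  77.85940027]
```

View pics/done.png

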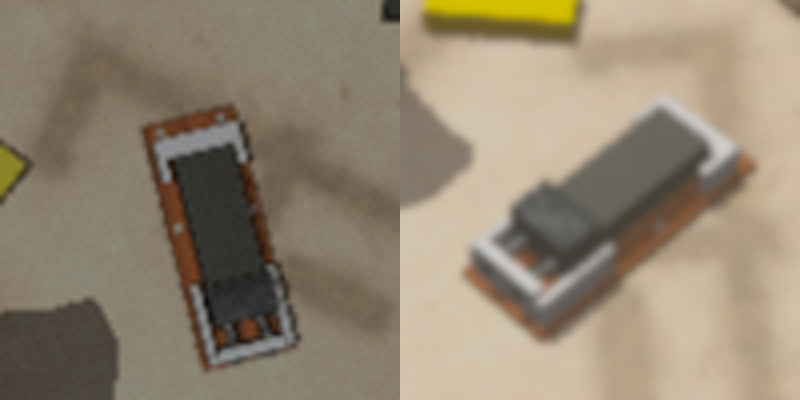

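The picture shows the stone flat along the bed, with its top level at 42 mm, its tail at the stop and its nose under the jaw lip. Handing in.

```bash
python3 -c "
from workcell import r
print(r.finish_job())"
```

```text
the job is handed in; nothing more can be done
None
```

The grey whetstone lies flat on the bed, clamped between spring jaw and stop and released, and the job was handed in at about 21 s; the first grasp closed empty above the stone without moving it, and the second held.

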